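# Bring the marked spot under the probe and take a reading

### The arm

A 6-joint arm with a two-finger parallel gripper is mounted at the origin on a cart in front of the work surface, level with it; the furniture and walls round the work are solid. World frame = base frame: x ahead of the robot, y to its left, z up, the work surface at z = 0. Lengths are in m, angles in degrees, forces in N, time in s.
With the tool pointing down it reaches from about 0.35 to 0.775 m from the base axis. Payload 5.5 kg.
Tool frame: the origin (TCP) lies midway between the tips of the shut fingers; the grasp point (between the pads) lies 19 mm behind it; x points along the fingers, y is the direction in which the jaws open and shut, and the axes are right-handed (so a half turn about x gives the same grasp; the last joint's range is limited). The gripper opens to 85 mm and grips with 20 to 120 N. Pads are 22 mm wide; open, the fingers measure 114 mm over their backs; the gripper's body (76 mm by 85 mm) begins 54 mm behind the grasp point. The pads swing forward as they close: fully open they stand 13 mm farther back than shut.
Start: joints at [65.684, 17.945, 2.641, 74.691, 0, 82.002], TCP at [0.162, 0.552, 0.231] pointing down, gripper open.
Joint ranges: [-158.12, 158.12], [-49.38, 96.58], [-58.88, 72.47], [-126.05, 133.96], [-84.25, 85.87], [-180, 180]. Speed limits (degrees/s): [147.25, 147.25, 180, 180, 180, 180].

### API

Orientations are given as a 3x3 rotation matrix whose columns are the frame's x, y, z axes.
In Python, from station import env gives the robot as it stands.
- The arm moves only by the tool apply_moves, never from a script. Its argument "plan" is a list of rows, each a list of 6 numbers: the shift along the tool's x, y, z in mm, then the turn, a rotation vector about the tool's x, y, z in degrees. In form: [[x, y, z, wx, wy, wz], ...]. A call has 1 to 5 rows; each row is the pose to reach, as a shift and turn from the pose commanded when the call began, along the tool's axes at that moment; what a row does not reach only later rows make up. A row lasts 1/10 s, in which the tool goes at most 50 mm and 8.59 degrees, less where a joint would pass 70% of its speed; a pose out of reach is approached as far as the arm can. A call with a gripper value outside its range is refused whole. "jaw" is the opening in per cent of the stroke, from 0 (shut) to 100 (fully open), set as the call begins (left out, the last holds). The fingers move at their own pace and stop on an object; "grip_force" is the grip in N (left out, the last holds). Time passes only in rows, so rows that repeat a pose let the fingers close. It gives the time, the measured TCP pose, the force and the opening at its end, in the units of the state.
- env.get_state(): the state, without advancing time (a new reading comes with each control period).
- env.get_image(name): name is "side" or "top"; returns the picture (400x640x3 uint8, red, green, blue); there is no depth.
- env.get_calibration(name): a dict with "intrinsics" (3x3 intrinsics, pixels), "T" (4x4, takes a point from camera to world coordinates). Camera axes: x right, y down, z forward; pixel columns grow to the right and rows downward; lengths in m; the calibration is good to about 2 mm. A picture is of the moment at which its call begins. get_calibration takes no time and is no camera call.
- env.finish_job(): hands the job in, once; it reports no verdict.
The state is a dict: "t": time; "q": joint angles; "qvel": joint speeds; "effort": joint torques, N m; "position": TCP position; "eef_rot": TCP orientation; "ft_force": force on the tool from outside, world axes, zero at the start; "wrist_torque": the same for the moment, N m; "finger_gap": finger opening in m.
Only numpy, scipy, OpenCV 4.12 (cv2) and the standard library are available. Lean on these libraries where they do the work, as an engineer would, in place of code of your own. Each camera call takes 0.05 s, during which the arm holds its last target. There are 200 camera calls.

### The job

Slide the specimen carrier along the table by its upright grip, without lifting it, until the small circle scribed on the copper coupon is directly under the tip of the measuring probe, and let go of it there. Then gently press the probe's round knob down until the tip touches the coupon inside the circle, and let the probe spring back up. Leave the carrier there, and do not disturb the other things on the table.

Things in the scene. Friction and masses are not known exactly. Their poses are not given: they have to be found in the camera images.
- carrier: Specimen carrier: aluminium plate lying loose, 74 mm wide (own y), 7 mm thick, from own x = -165 to +40 mm; 0.2 to 0.4 kg. Origin on its underside, straight below the centre of the scribed circle; z up. A copper coupon 66 x 62 mm is fixed on the +x end, its top at z = 10 mm; an upright black grip stands at the other end. Starts with own x pointing away from the robot within 0.3 rad.
- mark (a point): Centre of the thin dark circle (16 mm inner diameter) scribed on the coupon, on the coupon's top face: 10 mm above the carrier's underside.
- grip (a point): Point inside the carrier's upright black grip block, 130 mm from the circle's centre towards own -x and 30 mm above the table. The block is 44 mm long (own x), 16 mm thick (own y: pinch it across this), its top 42 mm above the table. A flange 26 mm wide round its foot has its top 10 mm above the table.
- probe_stand: Measuring stand, fixed. Origin on the table straight below the tip, z up; own +x points from tip to column, away from the robot within 0.2 rad. Foot x = 70 to 160 mm, 110 mm wide, 18 mm high; column 22 mm thick at x = 105 mm, top 133 mm up; an arm 18 mm wide, 90 to 110 mm up, reaches forward to a sleeve 26 mm in diameter, 83 to 117 mm up. Under arm and sleeve the table is free.
- probe_tip (a point): Lower end of the vertical probe, a steel tip 4 mm in diameter; 30 mm above the table when the probe is up, so 20 mm above the coupon's top.
- probe_knob (a point): Centre of the flat top of the probe's round black knob, 36 mm in diameter, straight above the tip; 149 mm above the table when the probe is up.
- probe (a joint): Downward travel of the probe in m: 0 up (a spring holds it there), 0.020 when the tip touches the coupon on the carrier, 0.026 at the stop with nothing under it. The spring takes about 2 N at the start and 4.5 N at 0.020; it returns by itself.
- loupe: Bystander: black loupe, 42 mm in diameter, 34 mm high, loose; origin at the centre of its underside.
- strip_tin: Bystander: round lidded tin, 64 mm in diameter, 23 mm high, loose; origin at the centre of its underside.
- book_weight: Bystander: round metal weight with a knob, 47 mm in diameter, 41 mm high, loose; origin at the centre of its underside.
Not all that is in view belongs to the job. What is shaped like the probe_stand but blue is not meant.

How it is judged:
By the outcome, as a careful person would: the job done as asked, in the order asked, and still so for the second after the job is handed in, with the robot touching nothing.
It also fails if it takes over 48 s, if anything falls off the work surface, if the arm or the gripper's body presses on something with over 40 N, if the wrist force passes 120 N, or if a joint passes its speed limit or range.

## Working session

There is one attempt and no reset: what is moved stays moved. The work goes in short steps, Python scripts to look and compute and a tool call to move; the robot and the scene stay as the last step left them, time stands still between calls to the robot, and variables do not carry over. Pictures are saved under pics/ and viewed, about 8 in all and at most 12, crops included, and the job is handed in when it is done.

Besides the shell and the picture viewer there is one more tool, called as name([rows], argument=value, ...), one row to a line, values as JSON. apply_moves: Moves the arm, as the interface text tells. Its arguments: {"type":"object","properties":{"plan":{"type":"array"},"jaw":{"type":"number"},"grip_force":{"type":"number"}},"required":["plan"]}

```bash
mkdir -p pics; ls; python3 - <<'E'
from station import env
import cv2,numpy as np
np.set_printoptions(precision=4,suppress=True)
for n in ("top","side"):
    cv2.imwrite(f"pics/{n}0.png",env.get_image(n)[:,:,::-1])
    c=env.get_calibration(n);print(n,np.array(c["intrinsics"]).tolist());print(np.array(c["T"]))
print(env.get_state())
E
```

```text
pics
top [[438.6669322970671, 0.0, 319.95730951647084], [0.0, 438.6669322970671, 201.30227609921872], [0.0, 0.0, 1.0]]
[[ 0.029  -0.9982  0.0523  0.4518]
 [-0.9993 -0.0278  0.0238  0.2333]
 [-0.0223 -0.053  -0.9983  1.446 ]
 [ 0.      0.      0.      1.    ]]
side [[520.657308826981, 0.0, 325.2644305664229], [0.0, 520.657308826981, 203.21550093419145], [0.0, 0.0, 1.0]]
[[ 0.3948  0.7972 -0.4567  1.2167]
 [ 0.9188 -0.3459  0.1903 -0.0497]
 [-0.0063 -0.4947 -0.869   1.4341]
 [ 0.      0.      0.      1.    ]]
{'t': 0.1, 'q': array([65.6818, 17.9861,  2.5846, 74.691 , -0.0001, 82.0014]), 'qvel': array([ 0.063 , -0.1814,  0.1916, -0.0217,  0.0242, -0.0197]), 'effort': array([  0.0032, -48.1726,  29.9244,   0.0127,  -0.0001,  -0.    ]), 'position': array([0.1614, 0.5514, 0.2305]), 'eef_rot': array([[-0.0007,  0.281 ,  0.9597],
       [-0.0015,  0.9597, -0.281 ],
       [-1.    , -0.0016, -0.0002]]), 'ft_force': array([ 0.0619,  0.0009, -0.6759]), 'wrist_torque': array([-0.002 ,  0.0456, -0.003 ]), 'finger_gap': 0.08543679184215813}
```

View pics/top0.png

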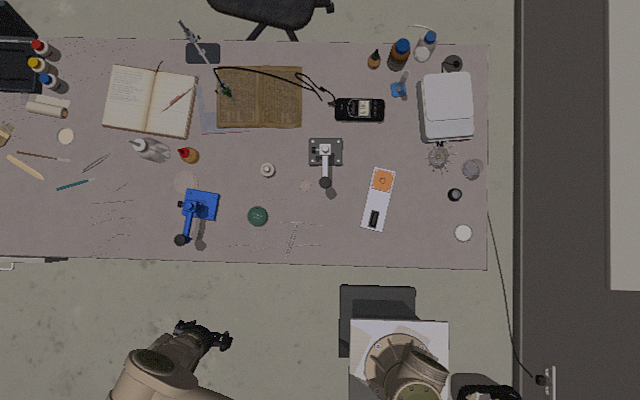

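View pics/side0.png

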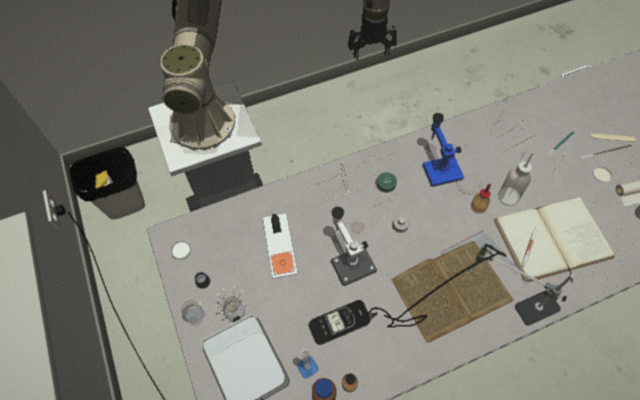

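The top view shows the carrier with its coupon at (382,181) and grip at (374,218), and the grey stand with its knob at (325,182) and foot at (326,151). Lookalikes are the blue stand (knob at 181,240) and, for round things, the green dome (258,216). Bystanders: weight (267,170), loupe (455,195), tin (463,233). I choose the grey stand and the white plate with the copper end, and check both in one crop.

```bash
cat > h.py <<'E'
import numpy as np,cv2
from station import env
np.set_printoptions(precision=4,suppress=True)
def cam(n):
    c=env.get_calibration(n);return np.array(c["intrinsics"]),np.array(c["T"])
def proj(n,p):
    K,T=cam(n);p=np.atleast_2d(p);q=(p-T[:3,3])@T[:3,:3];q=q@K.T;return q[:,:2]/q[:,2:]
def back(n,uv,z):
    K,T=cam(n);d=T[:3,:3]@np.linalg.solve(K,[uv[0],uv[1],1.]);o=T[:3,3];return o+d*(z-o[2])/d[2]
def crop(im,x0,y0,w,h,s):
    c=cv2.resize(im[y0:y0+h,x0:x0+w],None,fx=s,fy=s,interpolation=cv2.INTER_CUBIC)[:,:,::-1].copy()
    for x in range((x0+9)//10*10,x0+w,10):
        k=int((x-x0+.5)*s);cv2.line(c,(k,0),(k,6),(0,0,255),1);cv2.putText(c,str(x),(k-10,16),0,.33,(0,0,255),1)
    for y in range((y0+9)//10*10,y0+h,10):
        k=int((y-y0+.5)*s);cv2.line(c,(0,k),(6,k),(0,0,255),1);cv2.putText(c,str(y),(8,k+4),0,.33,(0,0,255),1)
    return c
E
python3 - <<'E'
from h import *
t=np.mean([env.get_image("top") for _ in range(2)],0).astype(np.uint8);s=np.mean([env.get_image("side") for _ in range(2)],0).astype(np.uint8)
np.savez("im0",t=t,s=s)
a=crop(t,300,130,110,110,3.6*1.0);b=crop(s,255,195,125,110,3.6)
cv2.imwrite("pics/c0.png",np.hstack([cv2.resize(a,(380,380)),cv2.resize(b,(420,380))]) if 0 else np.hstack([a[:396],b[:396]])[:, :800])
# copper
hsv=cv2.cvtColor(t,cv2.COLOR_RGB2HSV)
for n,im,box in (("top",t,(360,160,45,80)),("side",s,(255,205,50,80))):
    x,y,w,h=box;R=im[y:y+h,x:x+w];hv=cv2.cvtColor(R,cv2.COLOR_RGB2HSV)
    m=((hv[...,1]>110)&(hv[...,0]<25)&(hv[...,2]>90)).astype(np.uint8)
    M=max(cv2.findContours(m,0,1)[0],key=cv2.contourArea);r=cv2.minAreaRect(M)
    c=np.array(r[0])+[x,y];print(n,"copper",c,r[1:],back(n,c,.01),[back(n,p+np.array([x,y]),.01)[:2] for p in cv2.boxPoints(r)])
    m=((hv[...,2]<70)).astype(np.uint8)
    M=max(cv2.findContours(m,0,1)[0],key=cv2.contourArea);r=cv2.minAreaRect(M);c=np.array(r[0])+[x,y];print("grip",c,r[1:],back(n,c,.04),back(n,c,.03))
E
```

```text
top copper [382.3399 180.1938] ((17.98876190185547, 19.412872314453125), 12.994616508483887) [0.602  0.0651 0.01  ] [array([0.5766, 0.1003]), array([0.6392, 0.0875]), array([0.6274, 0.0299]), array([0.5649, 0.0428])]
grip [373.3529 218.5882] ((6.790997505187988, 16.00735092163086), 14.03624439239502) [0.475  0.0946 0.04  ] [0.4751 0.0936 0.03  ]
side copper [282.2838 262.7027] ((19.234682083129883, 19.399080276489258), 80.53767395019531) [0.6037 0.0656 0.01  ] [array([0.5667, 0.0442]), array([0.5797, 0.1004]), array([0.6401, 0.0867]), array([0.6272, 0.0317])]
grip [275.3378 223.027 ] ((16.604297637939453, 6.247161388397217), 80.53767395019531) [0.4873 0.0902 0.04  ] [0.4821 0.0912 0.03  ]
```

View pics/c0.png

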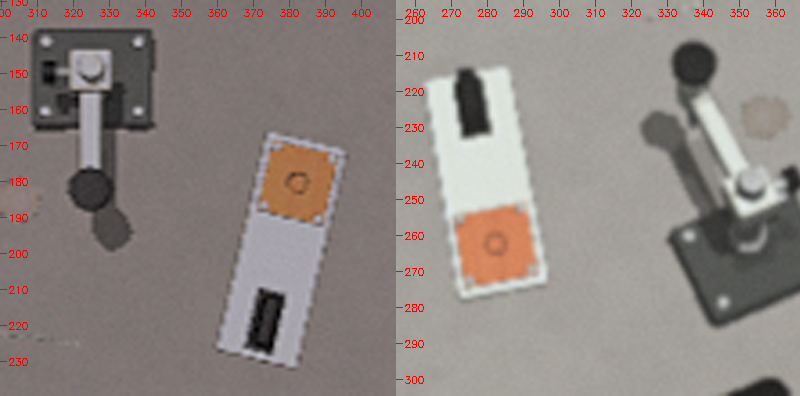

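The crop shows the grey stand's knob at top (325,182) and side (337,212), and the scribed circle at top (382,180) and side (282,262). The grip block is at top (373,218). The choice matches the description. Next come sub-pixel fits.

```bash
cat > m.py <<'E'
from h import *
from scipy.optimize import least_squares
def circ(n,im,g):
    # dark ring centroid within copper around guess g
    x,y=int(round(g[0]))-5,int(round(g[1]))-5
    R=im[y:y+11,x:x+11].astype(float).sum(2);d=np.clip(np.median(R)-R-25,0,None)
    Y,X=np.mgrid[y:y+11,x:x+11];w=d*(np.hypot(X-g[0],Y-g[1])<4.5)
    return np.array([(X*w).sum(),(Y*w).sum()])/w.sum()
def dark(im,box,th=70):
    x,y,w,h=box;m=(im[y:y+h,x:x+w].max(2)<th).astype(np.uint8)
    k,l,st,c=cv2.connectedComponentsWithStats(m);i=1+np.argmax(st[1:,4]);return c[i]+[x,y],st[i]
def tri(u1,u2):
    f=lambda p:np.r_[proj("top",p)[0]-u1,proj("side",p)[0]-u2]
    r=least_squares(f,[.5,.1,.1]);return r.x,r.fun
E
python3 - <<'E'
from m import *
z=np.load("im0.npz");t,s=z["t"],z["s"]
c1=circ("top",t,(382,180));c1=circ("top",t,c1);c2=circ("side",s,(282.3,262));c2=circ("side",s,c2)
print("circ",c1,c2,back("top",c1,.01),back("side",c2,.01),tri(c1,c2))
for th in (50,60):
    k1,a=dark(t,(315,172,20,17),th);k2,b=dark(s,(328,203,20,18),th);print("knob",k1,a,k2,b,back("top",k1,.149),back("side",k2,.149),tri(k1,k2))
    g1,a=dark(t,(362,205,22,28),th);g2,b=dark(s,(266,208,20,30),th);print("grip",g1,a,g2,b,tri(g1,g2))
# plate outline: bright/copper vs table
for n,im,box in (("top",t,(355,160,48,78)),("side",s,(258,205,44,78))):
    x,y,w,h=box;R=cv2.cvtColor(im[y:y+h,x:x+w],cv2.COLOR_RGB2LAB).astype(float)
    bg=np.median(np.vstack([R[:3].reshape(-1,3),R[-3:].reshape(-1,3)]),0);m=(np.linalg.norm(R-bg,axis=2)>22).astype(np.uint8)
    M=max(cv2.findContours(m,0,1)[0],key=cv2.contourArea);r=cv2.minAreaRect(M)
    print(n,"plate",r,[back(n,p+np.array([x,y]),.007)[:2] for p in cv2.boxPoints(r)])
# foot bolts
fb=[((311.9,140.9)),((338.4,140.9)),((339,160.3)),((311.9,160.3))]
print([back("top",p,.018)[:2] for p in fb])
for nm,uv,zz in (("weight",(267,170),.03),("loupe",(455,195),.034),("tin",(463,233),.023),("dome",(258,216),.03)):print(nm,back("top",uv,zz))
E
```

```text
circ [381.9216 179.6931] [282.4251 262.3477] [0.6036 0.0665 0.01  ] [0.6028 0.0664 0.01  ] (array([0.6034, 0.0665, 0.0112]), array([ 0.0565,  0.0224,  0.055 , -0.0007]))
knob [327.3793 182.5517] [ 7  5 10 12 29] [336.8235 212.0784] [ 5  5 10 10 51] [0.5761 0.2438 0.149 ] [0.5807 0.2502 0.149 ] (array([0.5778, 0.2476, 0.1456]), array([-1.2499, -0.5056, -1.2745,  0.0881]))
grip [373.2143 218.9524] [ 7  5 10 18 84] [275.3418 223.6456] [ 6  7  8 17 79] (array([0.4743, 0.0923, 0.0112]), array([-0.0217, -0.0086, -0.0221,  0.0001]))
knob [325.297  182.0693] [  4   5  13  12 101] [337.266  212.4894] [ 4  4 11 12 94] [0.5774 0.25   0.149 ] [0.5824 0.2508 0.149 ] (array([0.5785, 0.2513, 0.1419]), array([-0.4096, -0.1658, -0.4175,  0.0294]))
grip [373.3874 218.5315] [  7   5  10  18 111] [275.3265 223.3469] [ 6  7  8 17 98] (array([0.4756, 0.0921, 0.0156]), array([-0.0184, -0.0073, -0.0187,  0.0001]))
top plate ((22.597997665405273, 39.22286605834961), (24.05388069152832, 62.48814392089844), 13.13402271270752) [array([0.4469, 0.1382]), array([0.6482, 0.0964]), array([0.6321, 0.0193]), array([0.4314, 0.0615])]
side plate ((20.68679428100586, 39.496219635009766), (64.00953674316406, 25.37038803100586), 79.3803482055664) [array([0.4263, 0.06  ]), array([0.4417, 0.1372]), array([0.6519, 0.0933]), array([0.6366, 0.0211])]
[array([0.7246, 0.2995]), array([0.7267, 0.2125]), array([0.6627, 0.2089]), array([0.6605, 0.2976])]
weight [0.6232 0.4423 0.03  ]
loupe [ 0.5581 -0.1652  0.034 ]
tin [ 0.4372 -0.1954  0.023 ]
dome [0.4728 0.4662 0.03  ]
```

Mark ≈ (0.6034, 0.0665) at z 11 mm against 10 expected, carrier yaw ≈ -11.8°, so the grip is at about (0.476, 0.093). The tip is at about (0.579, 0.251), where knob and foot agree within a few mm. I'll go above the grip first.

apply_moves([
  [0, -30, 36, 0, 0, 0],
  [0, -60, 72, 0, 0, 0],
  [0, -90, 108, 0, 0, 0],
  [0, -120, 144, 0, 0, 0],
  [0, -150, 180, 0, 0, 0],
], jaw=100)

```text
t: 0.8
position: [0.2928, 0.3558, 0.2314]
eef_rot: [[0.0, 0.28, 0.96], [0.0, 0.96, -0.28], [-1.0, 0.0, 0.0]]
ft_force: [0.0, 1.0, 0.6]
finger_gap: 0.0852
```

apply_moves([
  [0, -30, 36, 0, 0, 0],
  [0, -60, 72, 0, 0, 0],
  [0, -90, 108, 0, 0, 0],
  [0, -120, 144, 0, 0, 0],
  [0, -150, 180, 0, 0, 0],
])

```text
t: 1.3
position: [0.4235, 0.1611, 0.2316]
eef_rot: [[0.001, 0.281, 0.96], [0.0, 0.96, -0.281], [-1.0, 0.001, 0.001]]
ft_force: [1.0, 1.4, -1.0]
finger_gap: 0.0852
```

apply_moves([
  [0, -26, 35, -2.2, 0, 0],
  [0, -52, 70, -4.5, 0, 0],
  [60, -52, 70, -4.5, 0, 0],
  [100, -52, 70, -4.5, 0, 0],
  [100, -52, 70, -4.5, 0, 0],
])

```text
t: 1.8
position: [0.4694, 0.0925, 0.125]
eef_rot: [[-0.013, 0.206, 0.978], [-0.0, 0.979, -0.206], [-1.0, -0.003, -0.013]]
ft_force: [-0.9, 0.7, 0.4]
finger_gap: 0.0852
```

```bash
python3 - <<'E'
from m import *
s=env.get_state();print(s)
z=np.load("im0.npz")["s"]
im=env.get_image("side");x,y,w,h=255,195,125,110
# stand foot in side and knob
cv2.imwrite("pics/s1.png",crop(im,230,150,160,130,5))
E
```

```text
{'t': 1.8, 'q': array([  1.514 ,  11.5181, -21.3516,  57.903 ,   0.0058,  13.4066]), 'qvel': array([ 1.027 , -3.204 ,  7.9318,  7.0634,  0.01  , -0.0135]), 'effort': array([ -0.7449, -39.0846,  28.8362,  -2.2967,  -0.0138,  -0.0015]), 'position': array([0.4694, 0.0925, 0.125 ]), 'eef_rot': array([[-0.0135,  0.2061,  0.9784],
       [-0.0003,  0.9785, -0.2061],
       [-0.9999, -0.003 , -0.0131]]), 'ft_force': array([-0.9426,  0.6739,  0.3881]), 'wrist_torque': array([-0.0199,  0.0871, -0.033 ]), 'finger_gap': 0.08517172705710732}
```

View pics/s1.png

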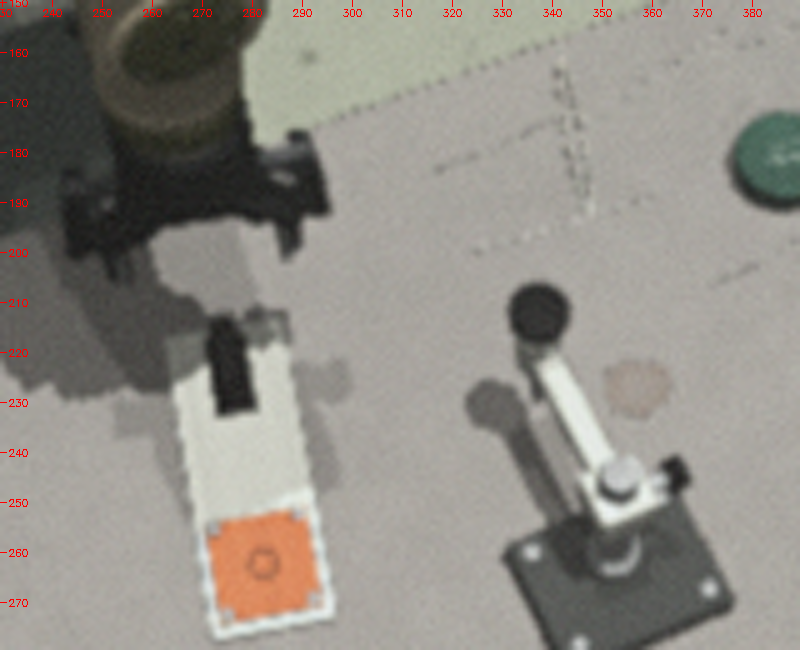

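The side view shows the open gripper above the grip block (block at 275,223), with the jaws either side and aligned. The knob is at (337.3,212). I descend partway and settle to read the exact pose.

apply_moves([
  [30, 0, 0, 0, 0, 0],
  [50, 0, 0, 0, 0, 0],
  [50, 0, 0, 0, 0, 0],
  [50, 0, 0, 0, 0, 0],
  [50, 0, 0, 0, 0, 0],
])

```text
t: 2.35
position: [0.4774, 0.0935, 0.0838]
eef_rot: [[0.004, 0.204, 0.979], [0.0, 0.979, -0.204], [-1.0, 0.001, 0.004]]
ft_force: [0.6, -1.1, 0.2]
finger_gap: 0.0856
```

apply_moves([
  [25, 0, -1, 0, 0, 0],
  [45, 0, -1, 0, 0, 0],
  [56, 0, -1, 0, 0, 0],
  [64, 0, -1, 0, 0, 0],
  [64, 0, -1, 0, 0, 0],
])

```text
t: 2.85
position: [0.4744, 0.0935, 0.0172]
eef_rot: [[-0.0, 0.205, 0.979], [0.0, 0.979, -0.205], [-1.0, -0.0, -0.0]]
ft_force: [-1.3, -0.3, -0.2]
finger_gap: 0.0851
```

apply_moves([
  [0, 0, 0, 0, 0, 0],
  [0, 0, 0, 0, 0, 0],
])

```text
t: 3.05
position: [0.4752, 0.0935, 0.0181]
eef_rot: [[0.002, 0.205, 0.979], [0.0, 0.979, -0.205], [-1.0, 0.0, 0.002]]
ft_force: [-0.1, 0.9, -0.4]
finger_gap: 0.0851
```

apply_moves([
  [3, 0, 0, 0, 0, 0],
  [3, 0, 0, 0, 0, 0],
])

```text
t: 3.25
position: [0.4745, 0.0935, 0.0144]
eef_rot: [[0.0, 0.205, 0.979], [0.0, 0.979, -0.205], [-1.0, 0.0, 0.0]]
ft_force: [-0.3, -1.2, 0.7]
finger_gap: 0.0856
```

apply_moves([
  [0, 0, 0, 0, 0, 0],
  [0, 0, 0, 0, 0, 0],
  [0, 0, 0, 0, 0, 0],
  [0, 0, 0, 0, 0, 0],
  [0, 0, 0, 0, 0, 0],
], jaw=0, grip_force=30)

```text
t: 3.75
position: [0.4745, 0.0934, 0.0144]
eef_rot: [[0.0, 0.205, 0.979], [-0.0, 0.979, -0.205], [-1.0, -0.0, 0.0]]
ft_force: [-0.2, 0.3, -0.8]
finger_gap: 0.0155
```

apply_moves([
  [0, 0, 0, 0, 0, 0],
  [0, 0, 0, 0, 0, 0],
  [0, 0, 0, 0, 0, 0],
  [0, 0, 0, 0, 0, 0],
  [0, 0, 0, 0, 0, 0],
])

```text
t: 4.25
position: [0.4745, 0.0934, 0.0144]
eef_rot: [[0.0, 0.205, 0.979], [-0.0, 0.979, -0.205], [-1.0, -0.0, 0.0]]
ft_force: [-0.4, -0.5, 1.8]
finger_gap: 0.0155
```

apply_moves([
  [0.5, 2, -0.7, 0, 0, 0],
  [0.5, 6, -2.1, 0, 0, 0],
  [0.5, 12, -4.2, 0, 0, 0],
  [0.5, 18, -6.4, 0, 0, 0],
  [0.5, 25, -8.8, 0, 0, 0],
])

```text
t: 4.75
position: [0.4719, 0.1196, 0.0144]
eef_rot: [[0.002, 0.205, 0.979], [-0.001, 0.979, -0.205], [-1.0, -0.001, 0.002]]
ft_force: [1.3, -4.0, 6.2]
finger_gap: 0.0154
```

apply_moves([
  [0, 7, -2.5, 0, 0, 0],
  [0, 14, -5, 0, 0, 0],
  [0, 21, -7.4, 0, 0, 0],
  [0, 28, -9.9, 0, 0, 0],
  [0, 35, -12.4, 0, 0, 0],
])

```text
t: 5.25
position: [0.4668, 0.1566, 0.0144]
eef_rot: [[0.002, 0.205, 0.979], [-0.001, 0.979, -0.205], [-1.0, -0.001, 0.002]]
ft_force: [0.6, -4.1, 5.0]
finger_gap: 0.0151
```

apply_moves([
  [0, 7, -2.5, 0, 0, 0],
  [0, 14, -5, 0, 0, 0],
  [0, 21, -7.4, 0, 0, 0],
  [0, 28, -9.9, 0, 0, 0],
  [0, 35, -12.4, 0, 0, 0],
])

```text
t: 5.75
position: [0.4617, 0.1934, 0.0144]
eef_rot: [[0.002, 0.205, 0.979], [-0.001, 0.979, -0.205], [-1.0, -0.001, 0.002]]
ft_force: [1.8, -5.3, 5.4]
finger_gap: 0.0154
```

apply_moves([
  [0, 7, -2.5, 0, 0, 0],
  [0, 14, -5, 0, 0, 0],
  [0, 21, -7.4, 0, 0, 0],
  [0, 28, -9.9, 0, 0, 0],
  [0, 35, -12.4, 0, 0, 0],
])

```text
t: 6.25
position: [0.4566, 0.2302, 0.0144]
eef_rot: [[0.002, 0.205, 0.979], [-0.001, 0.979, -0.205], [-1.0, -0.001, 0.002]]
ft_force: [1.2, -4.1, 6.6]
finger_gap: 0.0156
```

apply_moves([
  [0, 7, -2.5, 0, 0, 0],
  [0, 14, -5, 0, 0, 0],
  [0, 20, -7.1, 0, 0, 0],
  [0, 25, -8.8, 0, 0, 0],
  [0, 28, -9.9, 0, 0, 0],
])

```text
t: 6.75
position: [0.4526, 0.2597, 0.0144]
eef_rot: [[0.002, 0.205, 0.979], [-0.001, 0.979, -0.205], [-1.0, -0.001, 0.002]]
ft_force: [0.9, -4.7, 6.6]
finger_gap: 0.0158
```

apply_moves([
  [0, 0, 0, 0, 0, 0],
  [0, 0, 0, 0, 0, 0],
  [0, 0, 0, 0, 0, 0],
  [0, 0, 0, 0, 0, 0],
  [0, 0, 0, 0, 0, 0],
])

```text
t: 7.25
position: [0.4525, 0.2601, 0.0144]
eef_rot: [[0.001, 0.205, 0.979], [0.001, 0.979, -0.205], [-1.0, 0.001, 0.001]]
ft_force: [1.0, -2.0, 6.4]
finger_gap: 0.0156
```

```bash
python3 - <<'E'
from m import *
print(env.get_state()["position"])
t=np.mean([env.get_image("top") for _ in range(4)],0).astype(np.uint8);s=np.mean([env.get_image("side") for _ in range(4)],0).astype(np.uint8)
np.savez("im1",t=t,s=s)
a=crop(t,290,125,80,100,5);b=crop(s,305,190,80,100,5)
cv2.imwrite("pics/c2.png",np.hstack([a,b]))
E
```

```text
[0.4525 0.2601 0.0144]
```

View pics/c2.png

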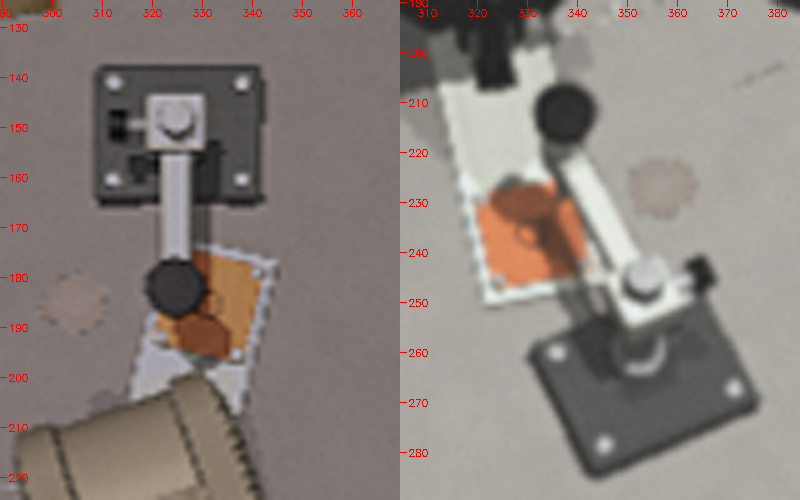

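```bash
python3 - <<'E'
from m import *
z=np.load("im1.npz");t,s=z["t"],z["s"]
P=lambda x,y,x0,y0:(x/5+x0-.5,y/5+y0-.5)
# mark
p=P(127,235,305,190);print("mark side",p,back("side",p,.01),"expected proj",proj("side",[.5814,.2332,.01]))
T=[P(*q,290,125) for q in ((114,83),(242,84),(243,180),(113,180))]
S=[P(*q,305,190) for q in ((157,353),(334,387),(204,444))]
BT=np.array([back("top",q,.018)[:2] for q in T]);BS=np.array([back("side",q,.018)[:2] for q in S]);print(BT,BS)
# common model fit: tip x,y,yaw,half sizes a,b per camera
mod=lambda v,sg:v[:2]+(np.c_[.115+sg[:,0]*v[3],sg[:,1]*v[4]])@np.array([[np.cos(v[2]),np.sin(v[2])],[-np.sin(v[2]),np.cos(v[2])]])
st=np.array([[1,1],[1,-1],[-1,-1],[-1,1]]);ss=np.array([[-1,-1],[-1,1],[1,-1]])
for B,opt in ((BT,[st]),(BS,[np.array(x) for x in ([[-1,-1],[1,1],[1,-1]],[[1,-1],[-1,1],[1,1]],[[-1,1],[1,-1],[1,1]],[[1,-1],[-1,1],[-1,-1]])])):
    for sg in opt:
        f=lambda v:np.r_[(mod(v,sg)-B).ravel(),.3*(v[3]-.032),.3*(v[4]-.044)]
        r=least_squares(f,[.58,.25,0,.032,.044]);print(r.x,r.cost**.5)
# knob circle and cap
for n,im,g,r in (("top",t,(324.9,182),.149),("side",s,(337.5,212),.149)):
    x,y=int(g[0])-10,int(g[1])-10;R=cv2.resize(im[y:y+21,x:x+21].max(2),None,fx=8,fy=8,interpolation=cv2.INTER_CUBIC)
    for th in (60,75,90):
        m=(R<th).astype(np.uint8);M=max(cv2.findContours(m,0,1)[0],key=cv2.contourArea)
        (cx,cy),rr=cv2.minEnclosingCircle(M);mo=cv2.moments(M);e=cv2.fitEllipse(M)
        c=np.array(e[0]);c=(c+.5)/8-.5+[x,y];print(n,th,c,np.array(e[1])/8,back(n,c,r)[:2])
for n,q in (("top",P(177,119,290,125)),("side",P(243,277,305,190))):print("cap",back(n,q,.133))
for a in (np.radians(1.9),):print("proj tip knob",)
E
```

```text
mark side (329.9, 236.5) [0.5808 0.2291 0.01  ] expected proj [[331.2111 236.183 ]]
[[0.724  0.2982]
 [0.7254 0.2141]
 [0.662  0.2118]
 [0.6598 0.2969]] [[0.6622 0.213 ]
 [0.723  0.2993]
 [0.7251 0.2149]]
[0.5778 0.2525 0.0239 0.0319 0.0423] 0.0006440985050446122
[0.5776 0.2531 0.0267 0.0315 0.0423] 0.00039868913045630557
[ 0.6884  0.3709 -1.5372  0.0418  0.0321] 0.0033531363737813536
[ 0.5773  0.2492  0.0496  0.032  -0.0391] 0.017959191602511942
[ 0.5787  0.256   0.005  -0.029   0.0426] 0.013210094390038236
top 60 [324.9411 182.1716] [11.0721 11.7698] [0.577 0.251]
top 75 [324.9354 182.1755] [11.538  12.3568] [0.577  0.2511]
top 90 [326.2151 181.102 ] [13.7988 17.2628] [0.5803 0.2474]
side 60 [337.3554 212.4095] [10.4812 11.2363] [0.5822 0.2511]
side 75 [337.415  212.4789] [11.0477 12.0491] [0.5825 0.2512]
side 90 [337.4508 212.5573] [11.4596 12.8895] [0.5828 0.2512]
cap [0.6811 0.2543 0.133 ]
cap [0.6846 0.2533 0.133 ]
proj tip knob
```

Near the table both cameras put the tip at (0.578, 0.252). The picture shows the circle at side (330,236.5), so about 20 mm remains in +y, and the coupon may be lagging slightly in yaw. I finish the slide and look again.

apply_moves([
  [0, 3, -1, 0, 0, 0],
  [0, 8, -3, 0, 0, 0],
  [0, 13, -4.7, 0, 0, 0],
  [0, 17, -6.2, 0, 0, 0],
  [0, 19.5, -7, 0, 0, 0],
])

```text
t: 8.15
position: [0.4496, 0.28, 0.0144]
eef_rot: [[0.001, 0.205, 0.979], [-0.001, 0.979, -0.205], [-1.0, -0.001, 0.002]]
ft_force: [1.3, -4.5, 7.3]
finger_gap: 0.0154
```

apply_moves([
  [0, 0, 0, 0, 0, 0],
  [0, 0, 0, 0, 0, 0],
  [0, 0, 0, 0, 0, 0],
  [0, 0, 0, 0, 0, 0],
])

```text
t: 8.55
position: [0.4496, 0.2804, 0.0144]
eef_rot: [[0.001, 0.205, 0.979], [0.0, 0.979, -0.205], [-1.0, 0.0, 0.001]]
ft_force: [0.2, -1.9, 6.7]
finger_gap: 0.0154
```

```bash
python3 - <<'E'
from m import *
print(env.get_state()["position"])
t=np.mean([env.get_image("top") for _ in range(4)],0).astype(np.uint8);s=np.mean([env.get_image("side") for _ in range(4)],0).astype(np.uint8)
np.savez("im2",t=t,s=s)
# rectify coupon plane z=.01: x .50-.64 (right), y .19-.31 (down), 5px/mm from side and top
out=[]
for n,im in (("side",s),("top",t)):
    W=np.array([[.51,.20,.01],[.63,.20,.01],[.63,.31,.01],[.51,.31,.01]]);src=proj(n,W).astype(np.float32)
    dst=np.float32([[0,0],[400,0],[400,367],[0,367]]);o=cv2.warpPerspective(im,cv2.getPerspectiveTransform(src,dst),(400,367),flags=cv2.INTER_CUBIC)[:,:,::-1].copy()
    for k in range(0,12):
        x=int(k*33.33);cv2.line(o,(x,0),(x,5),(255,0,0));cv2.putText(o,str(510+10*k),(x,14),0,.3,(255,0,0));cv2.line(o,(0,x),(5,x),(255,0,0));cv2.putText(o,str(200+10*k),(7,x+4),0,.3,(255,0,0))
    out.append(o)
cv2.imwrite("pics/r3.png",np.hstack(out))
print(proj("side",[.578,.2515,.01]))
E
```

```text
[0.4496 0.2804 0.0144]
[[336.2692 233.1115]]
```

View pics/r3.png

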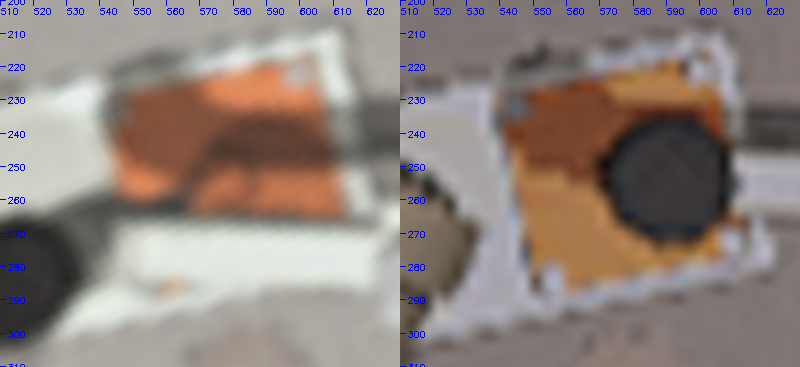

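Rectified at the coupon plane, the circle centre comes out at about (578, 254) mm in the side view. Kinematics (578.5, 253.5) and the plate outline agree, while the tip is estimated at (578, 251.5–252.5). I nudge -1.5 mm in y, unload the downward press, and release.

apply_moves([
  [0, -0.7, 0.1, 0, 0, 0],
  [0, -1.5, 0.3, 0, 0, 0],
  [-0.4, -1.5, 0.3, 0, 0, 0],
  [-0.4, -1.5, 0.3, 0, 0, 0],
  [-0.4, -1.5, 0.3, 0, 0, 0],
])

```text
t: 9.45
position: [0.4493, 0.2795, 0.0144]
eef_rot: [[0.0, 0.204, 0.979], [0.002, 0.979, -0.204], [-1.0, 0.002, 0.0]]
ft_force: [-0.2, 3.1, 2.7]
finger_gap: 0.0156
```

apply_moves([
  [0, 0, 0, 0, 0, 0],
  [0, 0, 0, 0, 0, 0],
  [0, 0, 0, 0, 0, 0],
  [0, 0, 0, 0, 0, 0],
  [0, 0, 0, 0, 0, 0],
], jaw=100)

```text
t: 9.95
position: [0.449, 0.2783, 0.014]
eef_rot: [[-0.0, 0.205, 0.979], [-0.0, 0.979, -0.205], [-1.0, -0.0, -0.0]]
ft_force: [-0.2, 0.1, -0.4]
finger_gap: 0.0848
```

apply_moves([
  [-15, 0, 0, 0, 0, 0],
  [-45, 0, 0, 0, 0, 0],
  [-90, 0, 0, 0, 0, 0],
  [-135, 0, 0, 0, 0, 0],
  [-180, 0, 0, 0, 0, 0],
])

```text
t: 10.45
position: [0.4488, 0.2783, 0.1959]
eef_rot: [[-0.0, 0.205, 0.979], [-0.0, 0.979, -0.205], [-1.0, -0.0, -0.0]]
ft_force: [1.0, -0.0, -0.8]
finger_gap: 0.0853
```

apply_moves([
  [0, 0, 0, 0, 0, 0],
  [0, 0, -20, 0, 0, 0],
  [0, 0, -20, 0, 0, 0],
  [0, 0, -20, 0, 0, 0],
  [0, 0, -20, 0, 0, 0],
], jaw=0)

```text
t: 10.95
position: [0.4298, 0.2825, 0.1936]
eef_rot: [[-0.0, 0.205, 0.979], [-0.0, 0.979, -0.205], [-1.0, -0.0, -0.0]]
ft_force: [0.3, -0.7, -0.6]
finger_gap: 0.0125
```

```bash
python3 - <<'E'
from m import *
print(env.get_state()["position"],env.get_state()["ft_force"])
t=np.mean([env.get_image("top") for _ in range(3)],0).astype(np.uint8);s=np.mean([env.get_image("side") for _ in range(4)],0).astype(np.uint8)
np.savez("im3",t=t,s=s)
out=[]
for n,im in (("side",s),("top",t)):
    W=np.array([[.51,.20,.01],[.63,.20,.01],[.63,.31,.01],[.51,.31,.01]]);src=proj(n,W).astype(np.float32)
    dst=np.float32([[0,0],[400,0],[400,367],[0,367]]);o=cv2.warpPerspective(im,cv2.getPerspectiveTransform(src,dst),(400,367),flags=cv2.INTER_CUBIC)[:,:,::-1].copy()
    for k in range(0,12):
        x=int(k*33.33);cv2.line(o,(x,0),(x,5),(255,0,0));cv2.putText(o,str(510+10*k),(x,14),0,.3,(255,0,0));cv2.line(o,(0,x),(5,x),(255,0,0));cv2.putText(o,str(200+10*k),(7,x+4),0,.3,(255,0,0))
    out.append(o)
cv2.imwrite("pics/r4.png",np.hstack(out))
g=cv2.resize(s[195:265,300:380],None,fx=8,fy=8,interpolation=cv2.INTER_CUBIC)[:,:,::-1]
g=cv2.convertScaleAbs(g,alpha=1.6,beta=10);cv2.imwrite("pics/g4.png",g)
E
```

```text
[0.4298 0.2825 0.1936] [ 0.2944 -0.7331 -0.5825]
```

View pics/g4.png

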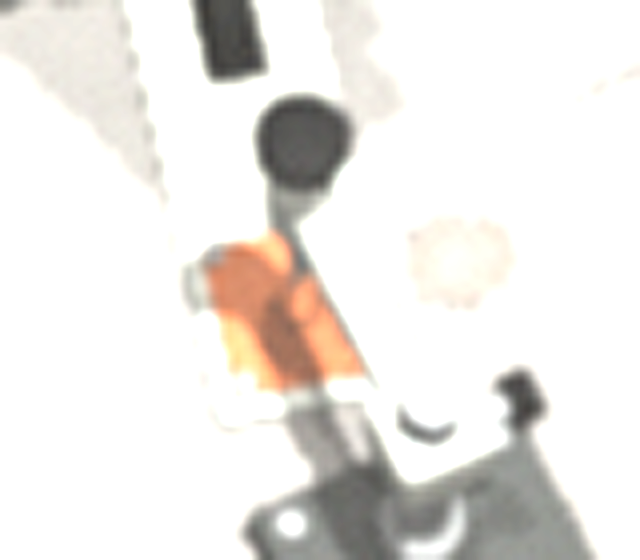

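View pics/r4.png

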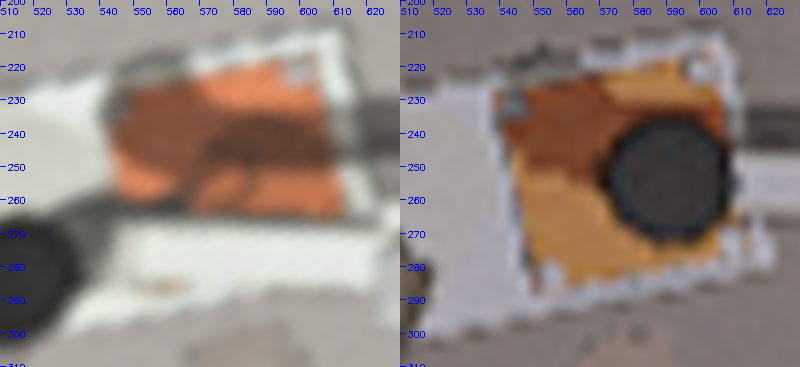

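```bash
cat > fit.py <<'E'
from m import *
from scipy.optimize import minimize
gx,gy=np.meshgrid(np.arange(-.112,.046,.0015),np.arange(-.043,.0431,.0015))
def pts(v):
    c,s=np.cos(v[2]),np.sin(v[2]);z=np.where((abs(gy)>.037)|(gx>.04),0.003,.009)
    return np.stack([v[0]+c*gx-s*gy,v[1]+s*gx+c*gy,z],-1).reshape(-1,3)
def samp(n,im,v):
    u=proj(n,pts(v)).astype(np.float32);return cv2.remap(im,u[None,:,0],u[None,:,1],cv2.INTER_CUBIC)[0].astype(float)
def fit(n,im,im0,x0,old=(.6034,.0665,np.radians(-11.8))):
    b=lambda i:cv2.GaussianBlur(i,(0,0),.8);A=samp(n,b(im0),old)
    f=lambda p:np.minimum(np.abs(samp(n,b(im),[p[0]/1e3,p[1]/1e3,np.radians(p[2])])-A).sum(1),70).mean()
    r=min((minimize(f,[x0[0]+i,x0[1]+j,x0[2]],method="Nelder-Mead",options=dict(initial_simplex=np.array([x0[0]+i,x0[1]+j,x0[2]])+np.array([[0,0,0],[4,0,0],[0,4,0],[0,0,2.]]))) for i in (-3,3) for j in (-3,3)),key=lambda r:r.fun)
    return r.x,r.fun
E
python3 - <<'E'
from fit import *
z=np.load("im0.npz")
for k,g in ((1,(581,233)),(2,(578,253)),(3,(578,252))):
    w=np.load(f"im{k}.npz")
    for n in "top","side":print(k,n,*fit(n,w[n[0]],z[n[0]],(g[0],g[1],-11.8)))
E
```

```text
1 top [581.6259 233.7006 -11.3078] 45.472511385816524
1 side [582.1971 233.1746 -13.1364] 50.2386141834743
2 top [578.7963 253.4997 -11.8614] 43.60702667534157
2 side [579.5348 253.8501 -12.9472] 53.64069616135328
3 top [578.4669 253.1411 -11.8122] 37.82238126219909Traceback (most recent call last):
  File "<stdin>", line 5, in <module>
  File "fit.py", line 12, in fit
    r=min((minimize(f,[x0[0]+i,x0[1]+j,x0[2]],method="Nelder-Mead",options=dict(initial_simplex=np.array([x0[0]+i,x0[1]+j,x0[2]])+np.array([[0,0,0],[4,0,0],[0,4,0],[0,0,2.]]))) for i in (-3,3) for j in (-3,3)),key=lambda r:r.fun)
  File "fit.py", line 12, in <genexpr>
    r=min((minimize(f,[x0[0]+i,x0[1]+j,x0[2]],method="Nelder-Mead",options=dict(initial_simplex=np.array([x0[0]+i,x0[1]+j,x0[2]])+np.array([[0,0,0],[4,0,0],[0,4,0],[0,0,2.]]))) for i in (-3,3) for j in (-3,3)),key=lambda r:r.fun)
           ~~~~~~~~^^^^^^^^^^^^^^^^^^^^^^^^^^^^^^^^^^^^^^^^^^^^^^^^^^^^^^^^^^^^^^^^^^^^^^^^^^^^^^^^^^^^^^^^^^^^^^^^^^^^^^^^^^^^^^^^^^^^^^^^^^^^^^^^^^^^^^^^^^^^^^^^^^^^^^^^^^^^^
    res = _minimize_neldermead(fun, x0, args, callba
[... 165 characters left out ...]
s))
  File "fit.py", line 11, in <lambda>
    f=lambda p:np.minimum(np.abs(samp(n,b(im),[p[0]/1e3,p[1]/1e3,np.radians(p[2])])-A).sum(1),70).mean()
                                 ~~~~^^^^^^^^^^^^^^^^^^^^^^^^^^^^^^^^^^^^^^^^^^^^^^
  File "fit.py", line 8, in samp
    u=proj(n,pts(v)).astype(np.float32);return cv2.remap(im,u[None,:,0],u[None,:,1],cv2.INTER_CUBIC)[0].astype(float)
      ~~~~^^^^^^^^^^
  File "h.py", line 7, in proj
    K,T=cam(n);p=np.atleast_2d(p);q=(p-T[:3,3])@T[:3,:3];q=q@K.T;return q[:,:2]/q[:,2:]
        ~~~^^^
  File "h.py", line 5, in cam
    c=env.get_calibration(n);return np.array(c["intrinsics"]),np.array(c["T"])
ValueError: time passes only in moves, steps and waits
```

The photometric fit puts the mark at (578.5, 253.1), within about 2 mm of the tip estimates (577.7, 252.8) from the foot and (580, 251.2) from the knob. That is well inside the 8 mm circle radius. Now I move over the knob with the fingers shut.

apply_moves([
  [0, 0, 20, 0, 0, 0],
  [0, 0, 55, 0, 0, 0],
  [0, 0, 95, 0, 0, 0],
  [0, 0, 130, 0, 0, 0],
  [0, 0, 151, 0, 0, 0],
])

```text
t: 11.8
position: [0.58, 0.2509, 0.1938]
eef_rot: [[0.001, 0.206, 0.979], [0.0, 0.979, -0.206], [-1.0, 0.0, 0.001]]
ft_force: [-0.3, -0.2, -0.6]
finger_gap: -0.0002
```

apply_moves([
  [15, 0, 0, 0, 0, 0],
  [25, 0, 0, 0, 0, 0],
  [30, 0, 0, 0, 0, 0],
  [34, 0, 0, 0, 0, 0],
  [34, 0, 0, 0, 0, 0],
])

```text
t: 12.3
position: [0.5767, 0.2519, 0.1599]
eef_rot: [[-0.001, 0.204, 0.979], [-0.0, 0.979, -0.204], [-1.0, -0.0, -0.001]]
ft_force: [-0.3, -0.9, 0.1]
finger_gap: 0.0001
```

apply_moves([
  [0, 0, 0, 0, 0, 0],
  [0, 0, 0, 0, 0, 0],
  [0, 0, 0, 0, 0, 0],
])

```text
t: 12.6
position: [0.5775, 0.2519, 0.1609]
eef_rot: [[0.001, 0.205, 0.979], [0.0, 0.979, -0.205], [-1.0, 0.001, 0.001]]
ft_force: [-0.0, -0.7, -0.8]
finger_gap: 0.0
```

apply_moves([
  [4, 0, 0, 0, 0, 0],
  [8, 0, 0, 0, 0, 0],
  [12, 0, 0, 0, 0, 0],
  [15, 0, 0, 0, 0, 0],
  [18, 0, 0, 0, 0, 0],
])

```text
t: 13.1
position: [0.5773, 0.2517, 0.1421]
eef_rot: [[-0.0, 0.205, 0.979], [0.0, 0.979, -0.205], [-1.0, 0.0, -0.0]]
ft_force: [-1.6, 0.3, 2.5]
finger_gap: -0.0002
```

apply_moves([
  [3, 0, 0, 0, 0, 0],
  [6, 0, 0, 0, 0, 0],
  [9, 0, 0, 0, 0, 0],
  [11, 0, 0, 0, 0, 0],
  [11, 0, 0, 0, 0, 0],
])

```text
t: 13.6
position: [0.5773, 0.2517, 0.131]
eef_rot: [[-0.0, 0.205, 0.979], [0.0, 0.979, -0.205], [-1.0, 0.0, -0.0]]
ft_force: [-1.0, -1.4, 4.1]
finger_gap: -0.0
```

apply_moves([
  [0, 0, 0, 0, 0, 0],
  [0, 0, 0, 0, 0, 0],
  [0, 0, 0, 0, 0, 0],
])

```text
t: 13.9
position: [0.5773, 0.2517, 0.1313]
eef_rot: [[0.0, 0.205, 0.979], [0.0, 0.979, -0.205], [-1.0, 0.0, 0.0]]
ft_force: [-1.5, -0.7, 4.1]
finger_gap: -0.0002
```

apply_moves([
  [1, 0, 0, 0, 0, 0],
  [2, 0, 0, 0, 0, 0],
  [2, 0, 0, 0, 0, 0],
])

```text
t: 14.2
position: [0.5773, 0.2517, 0.1291]
eef_rot: [[-0.0, 0.205, 0.979], [0.0, 0.979, -0.205], [-1.0, 0.0, -0.0]]
ft_force: [-1.0, -0.7, 4.1]
finger_gap: -0.0002
```

apply_moves([
  [0.3, 0, 0, 0, 0, 0],
  [0.6, 0, 0, 0, 0, 0],
  [0.6, 0, 0, 0, 0, 0],
])

```text
t: 14.5
position: [0.5774, 0.2517, 0.129]
eef_rot: [[0.0, 0.205, 0.979], [0.0, 0.979, -0.205], [-1.0, 0.0, 0.0]]
ft_force: [-2.5, -1.0, 5.1]
finger_gap: -0.0
```

apply_moves([
  [0.3, 0, 0, 0, 0, 0],
  [0.6, 0, 0, 0, 0, 0],
  [0.6, 0, 0, 0, 0, 0],
])

```text
t: 14.8
position: [0.5774, 0.2517, 0.1288]
eef_rot: [[0.001, 0.205, 0.979], [0.0, 0.979, -0.205], [-1.0, 0.0, 0.001]]
ft_force: [-3.5, -0.8, 7.9]
finger_gap: 0.0
```

Contact is confirmed: z stays at 0.129 while the force rises to 7.9 N against about 4.5 N from the spring. Now I lift off gently and back away.

apply_moves([
  [-3, 0, 0, 0, 0, 0],
  [-8, 0, 0, 0, 0, 0],
  [-14, 0, 0, 0, 0, 0],
  [-20, 0, 0, 0, 0, 0],
  [-30, 0, 0, 0, 0, 0],
])

```text
t: 15.3
position: [0.577, 0.2516, 0.1578]
eef_rot: [[-0.001, 0.205, 0.979], [-0.0, 0.979, -0.205], [-1.0, -0.001, -0.001]]
ft_force: [-0.4, -0.3, -0.2]
finger_gap: 0.0001
```

apply_moves([
  [-30, 0, 0, 0, 0, 0],
  [-60, 0, 0, 0, 0, 0],
  [-70, 0, -35, 0, 0, 0],
  [-70, 0, -75, 0, 0, 0],
  [-70, 0, -110, 0, 0, 0],
])

```text
t: 15.8
position: [0.4687, 0.2745, 0.2288]
eef_rot: [[0.001, 0.205, 0.979], [0.001, 0.979, -0.205], [-1.0, 0.001, 0.001]]
ft_force: [-0.8, 0.1, 0.0]
finger_gap: -0.0005
```

apply_moves([
  [0, -45, -10, 0, 0, 0],
  [0, -90, -20, 0, 0, 0],
  [0, -135, -30, 0, 0, 0],
  [0, -180, -30, 0, 0, 0],
  [0, -180, -30, 0, 0, 0],
])

```text
t: 16.3
position: [0.4022, 0.1006, 0.2286]
eef_rot: [[0.0, 0.21, 0.978], [-0.001, 0.978, -0.21], [-1.0, -0.001, 0.0]]
ft_force: [0.1, 0.2, 0.1]
finger_gap: 0.0001
```

```bash
sed -i 's/^def cam(n):/import functools\n@functools.lru_cache\ndef cam(n):/' h.py; python3 - <<'E'
from fit import *
s_=env.get_state();print(s_["t"],s_["position"],s_["ft_force"])
t=np.mean([env.get_image("top") for _ in range(3)],0).astype(np.uint8);s=np.mean([env.get_image("side") for _ in range(3)],0).astype(np.uint8)
z=np.load("im0.npz");im={"top":t,"side":s}
for n in im:print(n,*fit(n,im[n],z[n[0]],(578,253,-11.8)))
k1,_=dark(t,(315,172,20,17),60);k2,_=dark(s,(328,203,20,18),60);print("knob",k1,k2)
for q in ((267,170),(455,195),(463,233),(258,216)):
    a,b=[i[q[1]-12:q[1]+13,q[0]-12:q[0]+13].astype(int) for i in (t,z["t"])];print(q,abs(a-b).mean())
cv2.imwrite("pics/f5.png",np.hstack([crop(t,290,125,100,125,4),crop(s,295,180,100,125,4)]))
E
```

```text
16.3 [0.4022 0.1006 0.2286] [0.0524 0.1546 0.1122]
top [578.2781 253.171  -11.466 ] 22.583116460637605
side [577.6109 253.2445 -11.3416] 44.694046844502274
knob [325.1031 182.2062] [337.3765 212.4824]
(267, 170) 1.8298666666666668
(455, 195) 2.04
(463, 233) 1.7338666666666667
(258, 216) 2.0048
```

View pics/f5.png

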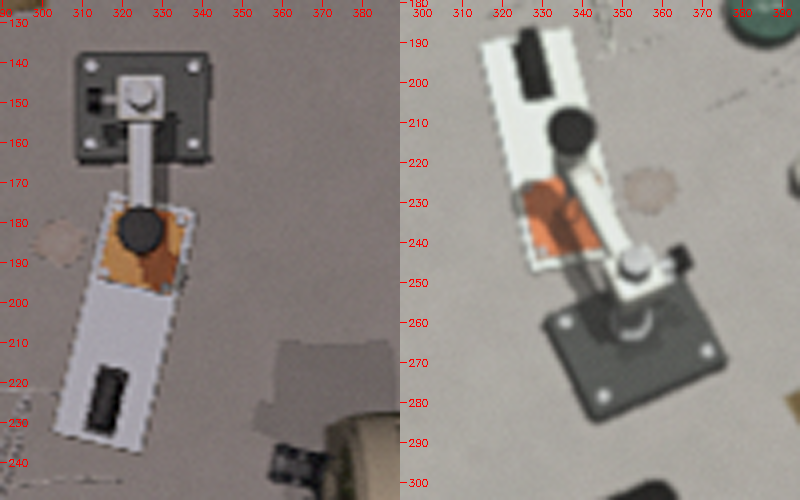

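The final view shows the carrier standing clear with its coupon under the knob (top 325,182; side 337,212) and the knob back up. The mark fits at (578, 253) mm in both cameras, and the bystanders are unchanged. I'm handing it in.

```bash
python3 -c "
from station import env
print(env.finish_job())"
```

```text
the job is handed in; nothing more can be done
None
```

I slid the carrier by its grip, without lifting it, until the scribed circle was under the grey stand's probe, and let go of it there. Then I pressed the knob down with shut fingers until the tip touched the coupon, let the probe spring back, moved the arm clear and handed in at about 17 s.

**Position:** both cameras put the circle centre at about (578, 253) mm. The tip is at (578, 253) judged from the stand's foot and (577–582, 251) judged from the knob. That is an offset of about 1–2 mm against a circle radius of 8 mm; taking only the side camera's knob reading it would be nearly 5 mm in x. I could not see the tip inside the circle directly.

**Contact:** the descent stopped at z = 0.129 m, the 20 mm of travel expected. The force there rose to 7.9 N, against about 4.5 N for the spring alone.

**After release:** the knob was back at its original pixels. The image patches around the loupe, tin, weight and green dome matched the start to within noise.

**Disagreements and faults:**
- The side camera put the knob about 5 mm farther out in x than the top camera. I put some of this down to the knob's visible side wall and used the values measured near the table.
- One mid-job fit script stopped with an error partway through. I fixed it and reran it for the final check.

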